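# Fold down the ratchet hand rest

### The arm

A 6-joint arm with a two-finger parallel gripper is mounted at the origin on a cart in front of the work surface, level with it; the furniture and walls round the work are solid. World frame = base frame: x ahead of the robot, y to its left, z up, the work surface at z = 0. Lengths are in m, angles in rad, forces in N, time in s.
With the tool pointing down it reaches from about 0.375 to 0.9 m from the base axis. Payload 3.1 kg.
Tool frame: the origin (TCP) lies at the centre of the arm's flange, where the gripper is bolted on; the fingertips stand 182 mm ahead of it and the grasp point (between the pads) lies 164 mm ahead of it; z points along the fingers, x is the direction in which the jaws open and shut, and the axes are right-handed (so a half turn about z gives the same grasp; the last joint's range is limited). The gripper opens to 87 mm and grips with 3 to 60 N. Pads are 19 mm wide; open, the fingers measure 117 mm over their backs; the gripper's body (75 mm by 190 mm) begins 51 mm behind the grasp point.
Start: joints at [1.151, 0.527, 1.433, -0, 1.181, -0.178], TCP at [0.15, 0.607, 0.405] pointing down, gripper open.
Joint ranges: [-3.08, 3.08], [-0.75, 2.2], [0.22, 2.44], [-1.43, 4.57], [0, 2.65], [-2.85, 2.85]. Speed limits (rad/s): [2.79, 2.79, 3.14, 3.14, 3.14, 3.14].

### API

Orientations are given as a unit quaternion [x, y, z, w].
In Python, from rig import status, eyes, robot gives the robot as it stands. The module is installed in compiled form; this text tells all that it offers.
- The arm moves only by the tool step_arm, never from a script. Its argument "steps" is a list of rows, each a list of 7 numbers: the closure, from -1 (fully open) to 1 (shut), so that 0 is half open, then the shift along the tool's x, y, z each as a share of 0.025 m, from -1 to 1, then the turn, a rotation vector about the tool's x, y, z each as a share of 8 degrees, from -1 to 1. In form: [[jaw, dx, dy, dz, rx, ry, rz], ...]. A call has exactly 10 rows; each row shifts and turns the commanded pose from where the row before left it, along the tool's axes as they then stand; what a row does not reach is not made up. A row lasts 1/10 s, in which the tool goes at most 50 mm and 8.59 degrees, less where a joint would pass 70% of its speed; a pose out of reach is approached as far as the arm can. A call with a number of a shift or a turn outside -1 to 1 is refused whole. A call with a gripper value outside its range is refused whole. The fingers move at their own pace and stop on an object; "squeeze" is the grip in N (left out, the last holds). Time passes only in rows, so rows that do not move let the fingers close, or fill a call up. It gives the time, the measured TCP pose, the force and the opening at its end, in the units of the state.
- status.get_obs(): the state, without advancing time (a new reading comes with each control period).
- eyes.camera(name): name is "side" or "top"; returns (picture, depth): 420x560x3 uint8, red, green, blue; 420x560 float32, m along the optical axis (not along the pixel's ray), 0 where there is no reading.
- eyes.camera_info(name): a dict with "K" (3x3 intrinsics, pixels), "R" (3x3) and "t" (3): a world point X has camera coordinates R X + t. Camera axes: x right, y down, z forward; pixel columns grow to the right and rows downward; lengths in m; the calibration is good to about 2 mm. A picture is of the moment at which its call begins. camera_info takes no time and is no camera call.
- robot.hand_in(): hands the job in, once; it reports no verdict.
The state is a dict: "time": time; "q": joint angles; "joint_velocities": joint speeds; "joint_torque": joint torques, N m; "position": TCP position; "tool_rot": TCP orientation; "ft_force": force on the tool from outside, world axes, zero at the start; "moment": the same for the moment, N m; "grip_width": finger opening in m.
Only numpy, scipy, OpenCV 4.12 (cv2) and the standard library are available. Lean on these libraries where they do the work, as an engineer would, in place of code of your own. Each camera call takes 0.05 s, during which the arm holds its last target.

### The job

The manicure hand rest has to go flat for storing: press the red thumb pad of its ratchet pawl all the way down, so that the pawl lifts clear of the teeth and stays clear, and only then push the padded rest down past the teeth until it lies fully down on its stop. Do not force the rest down against the pawl, do not raise it any higher, and leave the hair clip, the cream pot and the timer beside it where they are; finish clear of everything with the pawl still free.

Things in the scene. Friction and masses are not known exactly. Their poses are not given: they have to be found in the camera images.
- rest_base: The hand rest's white base plate, 320 x 100 x 10 mm, screwed to the worktop (it cannot move). Origin: centre of its underside. Its x axis runs along the plate from the red pawl pad towards the free end of the rest, y across it, z up. The hinge of the padded rest is a shaft along y at x = -50, z = 55 mm; the pin of the pawl is along y at x = -100, z = 85 mm. The whole rest stands less than 200 mm high.
- rest_arm (a joint): Angle of the padded rest (rad): 0 = lying flat on its rubber stop, positive = free end raised; starts near 0.6, can go to 0.95. The hinge is stiff: the rest stays where it is left, and about 5 N at its free end pushes it down once the pawl is clear. With the pawl in the teeth it gives less than 0.15 rad and then stops hard.
- pawl (a joint): Angle of the pawl (rad): 0 = nose fully down in the gap between two teeth, 0.32 = pad pressed fully down to the stop. The nose is clear of the teeth from about 0.2. It has friction, no spring: it stays where it is put. Pressing takes about 3 N, then the stop is hard.
- pawl_pad (a point): Centre of the top face of the red thumb pad, 26 mm (along base x) x 30 mm, at the end of the steel pawl lever on the pawl side of the base; 62 mm behind the pawl's pin and 23 mm above it. It moves with the pawl: about 21 mm down over the full stroke, from about 108 mm to 87 mm above the worktop.
- rest_push (a point): Point on the top face of the teal padded rest, on its centre line near the free end, 170 mm from the hinge axis and 13 mm above the rest's own centre plane; it moves with the rest. The pad is 150 x 80 x 25 mm (from 50 to 200 mm from the hinge). When flat, this point is 68 mm above the worktop.
- rest_hinge (a point): Centre of the rest's hinge shaft, 55 mm above the worktop.
- lime_clip: Lime-green hair clip, 18 x 104 x 15 mm, loose on the worktop beside the base: leave it. Origin: centre of its underside.
- cream_pot: Low round white cream pot, 84 mm wide, 27 mm high, loose beside the base: leave it. Origin: centre of its underside.
- timer: Orange and white twist timer, 62 mm wide, 37 mm high, loose beside the base: leave it. Origin: centre of its underside.
Things that resemble listed ones, but are neither listed nor needed, are in the scene too. Leave any orange look-alike of the lime_clip alone.

How it is judged:
On the way, in this order (a step that is already met when the one before it is completed fails the run):
1. the pawl is pressed clear of the teeth while the rest is still up (value of joint pawl above 0.2 rad and value of joint rest_arm above 0.45 rad), for 0.2 s.
2. the rest is pushed down flat past the teeth (value of joint rest_arm below 0.04 rad and value of joint pawl above 0.2 rad), for 0.2 s.
At the end, for the whole second after the job is handed in: The padded rest lies flat (joint under 0.04 rad, 7 mm at the push point), the pawl is still clear of the teeth (over 0.2 rad), the loose things beside it are at rest where they stood (within 15 mm) (all of step 2 and linear speed of each of lime_clip, cream_pot, timer below 0.01 m/s); the robot touches nothing.
It fails at once if the rest is forced down past a tooth with the pawl still engaged (value of joint rest_arm below 0.45 rad and value of joint pawl below 0.12 rad).
It fails at once if the rest is raised higher (above 0.75 rad) (value of joint rest_arm above 0.75 rad).
It fails at once if the clip, pot or timer is moved or lifted by more than 15 mm (distance of any of lime_clip, cream_pot, timer from where it was at the start of the episode above 0.015 m).
It also fails if it takes over 38 s, if anything falls off the work surface, if the arm or the gripper's body presses on something with over 40 N, if the wrist force passes 120 N, or if a joint passes its speed limit or range.

## Working session

There is one attempt and no reset: what is moved stays moved. The work goes in short steps, Python scripts to look and compute and a tool call to move; the robot and the scene stay as the last step left them, time stands still between calls to the robot, and variables do not carry over. Pictures are saved under pics/ and viewed, and the job is handed in when it is done.

Besides the shell and the picture viewer there is one more tool, called after ">>>" by a JSON object that holds its "fn" and its "kwargs", one argument or row to a line. step_arm: Moves the arm, as the interface text tells. Its arguments: {"type":"object","properties":{"steps":{"type":"array"},"squeeze":{"type":"number"}},"required":["steps"]}

```bash
mkdir -p pics
python3 - <<'E'
from rig import status, eyes
import cv2,numpy as np
for n in ("side","top"):
    p,d=eyes.camera(n); cv2.imwrite(f"pics/{n}0.png",p[:,:,::-1]); np.savez(f"{n}0.npz",p=p,d=d,**eyes.camera_info(n))
    print(n,eyes.camera_info(n))
print(status.get_obs())
E
```

```text
side {'K': array([[397.34091423,   0.        , 281.54300295],
       [  0.        , 397.34091423, 212.86505823],
       [  0.        ,   0.        ,   1.        ]]), 'R': array([[-0.99430744, -0.10426182,  0.02195868],
       [-0.05979148,  0.37540978, -0.92492836],
       [ 0.08819121, -0.9209761 , -0.3795067 ]]), 't': array([0.55380816, 0.05775079, 0.94921946])}
top {'K': array([[446.69573665,   0.        , 284.58540937],
       [  0.        , 446.69573665, 213.66930756],
       [  0.        ,   0.        ,   1.        ]]), 'R': array([[-0.01786366, -0.9996532 , -0.01934844],
       [-0.99123011,  0.02024068, -0.13058782],
       [ 0.13093415,  0.01684598, -0.99124793]]), 't': array([0.15286164, 0.54009427, 0.87641537])}
{'time': 0.1, 'q': array([ 1.15048539e+00,  5.28348246e-01,  1.43378278e+00, -1.04140753e-05,
        1.18134990e+00, -1.78518923e-01]), 'joint_velocities': array([ 0.00052037, -0.00234162, -0.00067385,  0.00194382,  0.00015622,
       -0.00111958]), 'joint_torque': array([-1.22859175e-03, -4.40987527e+01, -1.77149642e+01,  6.33844826e-02,
        5.33279590e-02, -3.45988974e-05]), 'position': array([0.14950753, 0.60653584, 0.40388173]), 'tool_rot': array([ 7.87222313e-01,  6.16668581e-01, -8.32572828e-04,  4.45243739e-04]), 'ft_force': array([-0.62340048,  0.43102143, -0.58431879]), 'moment': array([0.01017521, 0.03554966, 0.00242876]), 'grip_width': 0.08738767613495742}
```

View pics/side0.png

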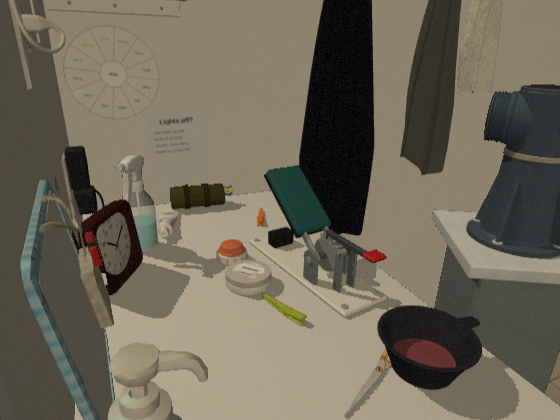

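View pics/top0.png

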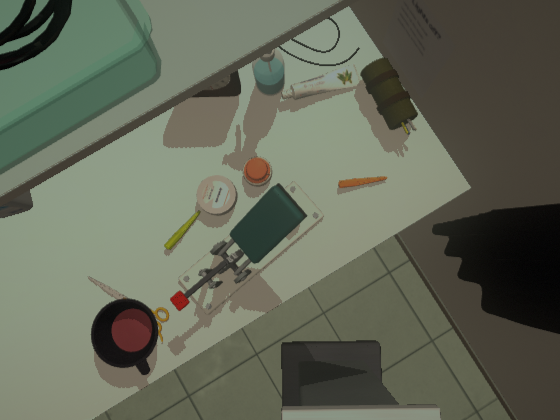

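The side view shows the red pad at (374,256), the teal rest at (297,200), the pot at (248,277), the timer at (232,250) and the lime clip at (285,308). In the top view these are at pad (180,300), rest (268,224), pot (217,195), timer (257,170) and clip (182,230).

Things that could be mistaken for the pad: the red bowl interior at top (132,330), the orange timer cap (257,170), the orange clip (362,182) and the scissor handles (160,315). I choose the small red square at the end of the lever.

```bash
cat > h.py <<'E'
import numpy as np,cv2
def load(f):
    return np.load(f)
def ray(c,uv):
    K,R,t=c['K'],c['R'],c['t']; C=-R.T@t
    d=R.T@np.linalg.inv(K)@np.array([uv[0],uv[1],1.]); return C,d
def plane(c,uv,z):
    C,d=ray(c,uv); return C+d*(z-C[2])/d[2]
def tri(c1,u1,c2,u2):
    C1,d1=ray(c1,u1);C2,d2=ray(c2,u2)
    s=np.linalg.lstsq(np.stack([d1,-d2],1),C2-C1,rcond=None)[0]
    a=C1+d1*s[0];b=C2+d2*s[1];return (a+b)/2,np.linalg.norm(a-b)
def pts(c,m):
    v,u=np.nonzero(m&(c['d']>0)); z=c['d'][v,u]
    X=np.stack([u,v,np.ones_like(u)],0)*z; X=np.linalg.inv(c['K'])@X
    return (c['R'].T@(X-c['t'][:,None])).T,u,v
def masks(c):
    h=cv2.cvtColor(c['p'],cv2.COLOR_RGB2HSV).astype(int);H,S,V=h[...,0],h[...,1],h[...,2]
    return dict(red=((H<5)|(H>174))&(S>200)&(V>110),teal=(H>80)&(H<100)&(S>100)&(V<110),lime=(H>26)&(H<42)&(S>150)&(V>80))
E
python3 - <<'E'
from h import *
for n in("top","side"):
    c=dict(load(n+"0.npz")); 
    for k,m in masks(c).items():
        N,l,s,ce=cv2.connectedComponentsWithStats(m.astype(np.uint8))
        for i in range(1,N):
            if s[i,4]>40:
                P,u,v=pts(c,l==i); print(n,k,s[i],ce[i].round(1),np.median(P,0).round(3),P.min(0).round(3),P.max(0).round(3))
                if k=='red':print(cv2.minAreaRect(np.stack([u,v],1).astype(np.float32)))
t=cv2.imread('pics/top0.png')[150:350,80:340];cv2.imwrite('pics/tc.png',cv2.resize(t,None,fx=3,fy=3,interpolation=2))
t=cv2.imread('pics/side0.png')[150:340,220:420];cv2.imwrite('pics/sc.png',cv2.resize(t,None,fx=3,fy=3,interpolation=2))
E
```

```text
top red [171 292  18  18 177] [179.3 300.4] [0.377 0.339 0.106] [0.36  0.323 0.103] [0.391 0.355 0.11 ]
((179.2058868408203, 300.3235168457031), (14.208944320678711, 13.12429428100586), 49.398704528808594)
top lime [164 212  35  37 256] [179.6 232.7] [0.508 0.367 0.01 ] [0.479 0.326 0.001] [0.554 0.395 0.017]
side red [ 86 232   7  10  43] [ 89.5 236.7] [0.754 0.485 0.178] [0.751 0.479 0.172] [0.758 0.489 0.183]
((89.4411849975586, 236.7647247314453), (8.48874568939209, 5.3357834815979), 75.96376037597656)
side red [ 91 248  10  17  89] [ 95.3 256.6] [0.746 0.492 0.153] [0.743 0.488 0.142] [0.75  0.496 0.167]
((95.06849670410156, 256.3493347167969), (15.683513641357422, 5.9690985679626465), 69.44395446777344)
side red [363 250  23  12 167] [374.3 255.7] [0.377 0.348 0.107] [0.36  0.33  0.102] [0.394 0.36  0.11 ]
((373.9499816894531, 255.8500213623047), (11.067971229553223, 20.87103271484375), 71.56504821777344)
side teal [ 266  166   65   70 2210] [297.8 199.3] [0.508 0.192 0.136] [ 0.43  -0.286 -0.096] [0.576 0.249 0.184]
side lime [262 293  44  33 383] [285.8 310. ] [0.509 0.376 0.009] [0.479 0.327 0.002] [0.557 0.399 0.017]
```

View pics/tc.png

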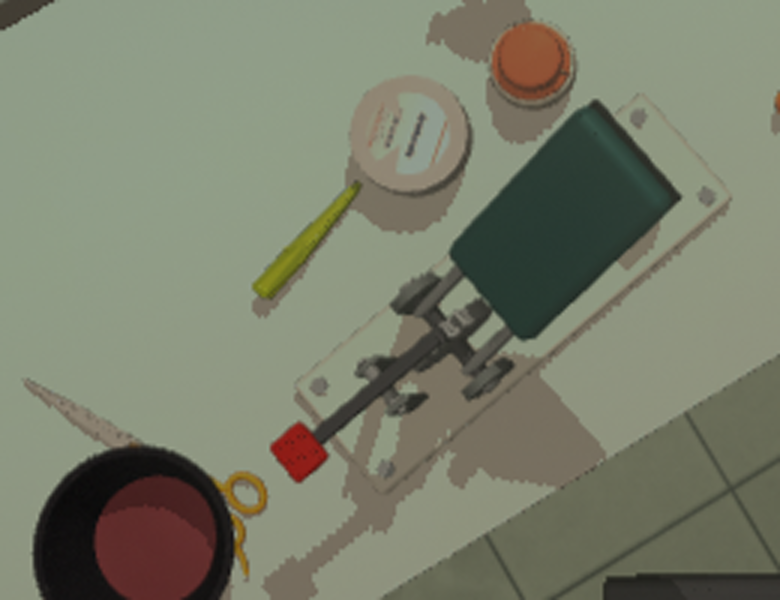

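View pics/sc.png

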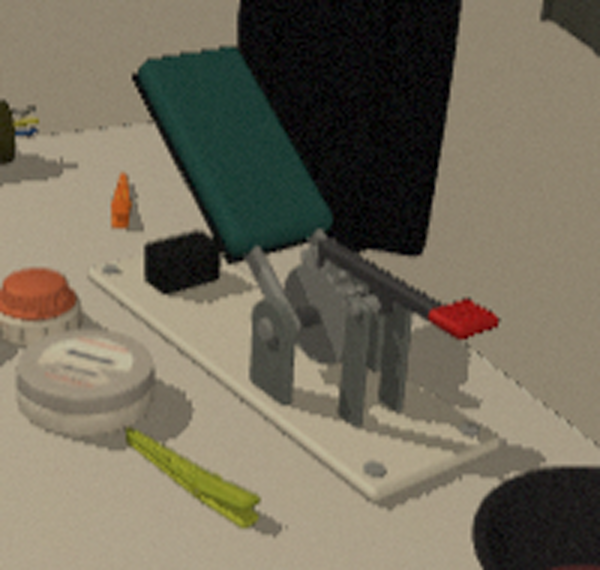

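The crop confirms it: the red square sits on the lever's end, with the bowl and scissors next to it. Next I measure the axes and the obstacles.

Run:
```python
from h import *
T=dict(load("top0.npz"));S=dict(load("side0.npz"))
A,B,C,D=[plane(T,np.array(p)/3+[80,150],0.01) for p in([295,390],[382,494],[730,198],[640,95])]
print(A,B,C,D,np.linalg.norm(B-A),np.linalg.norm(C-B))
e=(C+D-A-B)[:2];e/=np.linalg.norm(e);n=np.array([-e[1],e[0]]);c0=((A+B+C+D)/4)[:2]
print('centre',c0,'e',e,'n',n,'ang n',np.degrees(np.arctan2(n[1],n[0])))
pc,err=tri(T,(179.3,300.4),S,(374.3,255.7));print('pad tri',pc,err,'top plane',plane(T,(179.3,300.4),.108),'model',c0-.162*e)
print('push0',c0+.083*e,'flat',c0+.12*e, 'hinge',c0-.05*e)
for c in(T,S):
    m=masks(c)['teal'].astype(np.uint8);N,l,s,_=cv2.connectedComponentsWithStats(m);
    i=[k for k in range(1,N) if s[k,4]>500]
    for k in i:
        P,_,_=pts(c,l==k);q=P[:,:2]-c0;x=q@e;y=q@n;g=(abs(y)<.06)&(x>-.05)&(x<.2)
        if g.sum()>200:
            f=np.polyfit(x[g],P[g,2],1);print(s[k],'slope',np.arctan(f[0]),'y',np.percentile(y[g],[2,98]),'x',np.percentile(x[g],[2,98]),'zmax',np.percentile(P[g,2],98))
# obstacle map: max height per 5cm cell
G=np.full((20,24),np.nan)
for c in(T,S):
    P,_,_=pts(c,np.ones(c['d'].shape,bool))
    for p in P[::1]:
        i=int(np.floor(p[0]/.05));j=int(np.floor((p[1]+.3)/.05))
        if 0<=i<20 and 0<=j<24 and .0<p[2]<.9: G[i,j]=np.fmax(G[i,j],p[2])
print('cols y from -0.3');
for i in range(19,-1,-1):print(f"{i*.05:.2f}",' '.join('  .' if np.isnan(v) else f"{v*100:3.0f}" for v in G[i]))
```

```text
[0.41221009 0.36584376 0.01      ] [0.34078724 0.30514604 0.01      ] [0.53987575 0.06166011 0.01      ] [0.61466487 0.1231447  0.01      ] 0.0937306642916596 0.31451809614239123
centre [0.47688449 0.21394865] e [ 0.63679869 -0.77103011] n [0.77103011 0.63679869] ang n 39.55351782033466
pad tri [0.37569387 0.33983696 0.10261054] 0.00018710552892957027 top plane [0.37609208 0.33845839 0.108     ] model [0.3737231  0.33885553]
push0 [0.52973878 0.14995315] flat [0.55330033 0.12142504] hinge [0.44504455 0.25250015]
[ 266  166   65   70 2210] slope 0.6542234285229682 y [-0.0310313   0.04304967] x [-0.01396753  0.09462635] zmax 0.1812136472763581
cols y from -0.3
0.95   .   .   .   .  47  49  49   0  47  47  47   .   .   .   .   .   .   .   .   .   .   .   .   .
0.90   .   .   .   .  50  50   1   1   2  22  47  46  46   .   .   .   .   .   .   .   .   .   .   .
0.85   .   .   .  47  50   6   2   2  11  20  20  13  46  45  35   .   .   .   .   .   .   .   .   .
0.80   .   .   .  51  50   6   2   3  12  20  20  14  14  45  45  45   .   .   .   .   .   .   .   .
0.75   .   .  51  51   6   5 
[... 886 characters left out ...]
 .   .   .   .   .   .   .   .   .   0   0   1   1   6   6   4   6   0   0   0   0   .   .   .
0.25   .   .   .   .   .   .   .   .   .   .   .   0   1   6   6   6   6   0   0   0   0   .   .   .
0.20   .   .   .   .   .   .   .   .   .   .   .   .   .   0   6   6   0   0   0   0   0   .   .   .
0.15   .   .   0   0   0   0   0   0   0   .   .   .   .   .   0   0   1   0   0   0   0   .   .   .
0.10   .   .   0   0   0  33  31   0   1   0   .   .   .   .   .   .   0   0   0   0   0   .   .   .
0.05   .   .   0   0  33  34  34  14   0   0   .   .   .   .   .   .   .   .   .   .   .   .   .   .
0.00   .   .   0   0   .  35  35  34   2   0   .   .   .   .   .   .   .   .   .   .   .   .   .   .
```

>>> {"fn": "step_arm", "kwargs": {
  "steps": [
    [1, 0, 0, 0, 0, 0, 0.92],
    [1, 0, 0, 0, 0, 0, 0.92],
    [1, 0, 0, 0, 0, 0, 0.92],
    [1, 0, 0, 0, 0, 0, 0.92],
    [1, 0, 0, 0, 0, 0, 0.9],
    [1, 0, 0.8, 0, 0, 0, 0],
    [1, 0, 0.8, 0, 0, 0, 0],
    [1, 0, 0.8, 0, 0, 0, 0],
    [1, 0, 0.8, 0, 0, 0, 0],
    [1, 0, 0.8, 0, 0, 0, 0]
  ]
}}

```text
time: 1.1
position: [0.2135, 0.5289, 0.4043]
tool_rot: [0.941, 0.338, -0.0, 0.0]
ft_force: [0.4, -0.4, 0.4]
grip_width: 0.0149
```

>>> {"fn": "step_arm", "kwargs": {
  "steps": [
    [1, 0.02, 0.98, 0, 0, 0, 0],
    [1, 0.02, 0.98, 0, 0, 0, 0],
    [1, 0.02, 0.98, 0, 0, 0, 0],
    [1, 0.02, 0.98, 0, 0, 0, 0],
    [1, 0.02, 0.98, 0, 0, 0, 0],
    [1, 0.02, 0.98, 0, 0, 0, 0],
    [1, 0.02, 0.98, 0, 0, 0, 0],
    [1, 0.02, 0.98, 0, 0, 0, 0],
    [1, 0, 0.98, 0, 0, 0, 0],
    [1, 0, 0.98, 0, 0, 0, 0]
  ]
}}

```text
time: 2.1
position: [0.3726, 0.3423, 0.4044]
tool_rot: [0.941, 0.338, -0.0, 0.0]
ft_force: [0.3, -0.1, 0.8]
grip_width: 0.0006
```

>>> {"fn": "step_arm", "kwargs": {
  "steps": [
    [1, 0, 0, 0.7, 0, 0, 0],
    [1, 0, 0, 0.7, 0, 0, 0],
    [1, 0, 0, 0.7, 0, 0, 0],
    [1, 0, 0, 0.7, 0, 0, 0],
    [1, 0, 0, 0.7, 0, 0, 0],
    [1, 0, 0, 0.3, 0, 0, 0],
    [1, 0, 0, 0, 0, 0, 0],
    [1, 0, 0, 0, 0, 0, 0],
    [1, 0, 0, 0, 0, 0, 0],
    [1, 0, 0, 0, 0, 0, 0]
  ]
}}

```text
time: 3.1
position: [0.3724, 0.3433, 0.3105]
tool_rot: [0.941, 0.338, 0.001, -0.0]
ft_force: [-0.3, 0.1, -0.0]
grip_width: 0.0005
```

```bash
cat > look.py <<'E'
import sys
from h import *
from rig import status, eyes
k=sys.argv[1]
o=status.get_obs();print(o['time'],o['position'].round(4),o['ft_force'].round(1),o['grip_width'])
ims=[]
for n,(a,b,c,d) in(("side",(150,340,220,420)),("top",(150,350,80,340))):
    p,D=eyes.camera(n);np.savez(f"{n}{k}.npz",p=p,d=D,**eyes.camera_info(n))
    ims.append(cv2.resize(p[a:b,c:d,::-1],(400,400*(b-a)//(d-c)),interpolation=2))
H=max(i.shape[0] for i in ims);cv2.imwrite(f"pics/l{k}.png",np.hstack([cv2.copyMakeBorder(i,0,H-i.shape[0],0,0,0) for i in ims]))
E
python3 look.py 1
```

```text
3.1 [0.3724 0.3433 0.3105] [-0.3  0.1 -0. ] 0.0005196776906863538
```

View pics/l1.png

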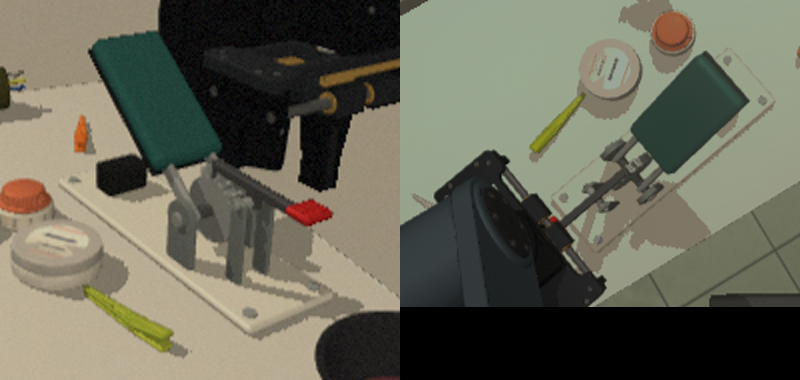

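Side view: the fingertip at (320,190) is just above the red pad (310,212). Now I press gradually.

>>> {"fn": "step_arm", "kwargs": {
  "steps": [
    [1, 0, 0, 0.3, 0, 0, 0],
    [1, 0, 0, 0.3, 0, 0, 0],
    [1, 0, 0, 0.15, 0, 0, 0],
    [1, 0, 0, 0.15, 0, 0, 0],
    [1, 0, 0, 0.15, 0, 0, 0],
    [1, 0, 0, 0.1, 0, 0, 0],
    [1, 0, 0, 0.1, 0, 0, 0],
    [1, 0, 0, 0.1, 0, 0, 0],
    [1, 0, 0, 0, 0, 0, 0],
    [1, 0, 0, 0, 0, 0, 0]
  ]
}}

```text
time: 4.2
position: [0.3723, 0.3431, 0.2759]
tool_rot: [0.941, 0.338, 0.0, 0.0]
ft_force: [-0.5, 1.6, 2.0]
grip_width: 0.0005
```

>>> {"fn": "step_arm", "kwargs": {
  "steps": [
    [1, 0, 0, 0.1, 0, 0, 0],
    [1, 0, 0, 0.1, 0, 0, 0],
    [1, 0, 0, 0, 0, 0, 0],
    [1, 0, 0, 0, 0, 0, 0],
    [1, 0, 0, 0, 0, 0, 0],
    [1, 0, 0, 0, 0, 0, 0],
    [1, 0, 0, 0, 0, 0, 0],
    [1, 0, 0, 0, 0, 0, 0],
    [1, 0, 0, 0, 0, 0, 0],
    [1, 0, 0, 0, 0, 0, 0]
  ]
}}

```text
time: 5.2
position: [0.3721, 0.3432, 0.272]
tool_rot: [0.941, 0.338, 0.0, -0.0]
ft_force: [-4.2, 2.4, 11.1]
grip_width: 0.0004
```

>>> {"fn": "step_arm", "kwargs": {
  "steps": [
    [1, 0, 0, 0.06, 0, 0, 0],
    [1, 0, 0, 0, 0, 0, 0],
    [1, 0, 0, 0, 0, 0, 0],
    [1, 0, 0, 0, 0, 0, 0],
    [1, 0, 0, 0, 0, 0, 0],
    [1, 0, 0, 0, 0, 0, 0],
    [1, 0, 0, 0, 0, 0, 0],
    [1, 0, 0, 0, 0, 0, 0],
    [1, 0, 0, 0, 0, 0, 0],
    [1, 0, 0, 0, 0, 0, 0]
  ]
}}

```text
time: 6.2
position: [0.3721, 0.3432, 0.2714]
tool_rot: [0.941, 0.338, 0.001, -0.0]
ft_force: [-4.8, 1.3, 19.4]
grip_width: 0.0003
```

The force rises to 19 N within 0.6 mm, so this is the hard stop. I lift off and check.

>>> {"fn": "step_arm", "kwargs": {
  "steps": [
    [1, 0, 0, -0.2, 0, 0, 0],
    [1, 0, 0, -0.6, 0, 0, 0],
    [1, 0, 0, -0.95, 0, 0, 0],
    [1, 0, 0, -0.95, 0, 0, 0],
    [1, 0, 0, -0.95, 0, 0, 0],
    [1, 0, 0, -0.95, 0, 0, 0],
    [1, 0, 0, -0.95, 0, 0, 0],
    [1, 0, 0, 0, 0, 0, 0],
    [1, 0, 0, 0, 0, 0, 0],
    [1, 0, 0, 0, 0, 0, 0]
  ]
}}

```text
time: 7.2
position: [0.372, 0.3427, 0.407]
tool_rot: [0.941, 0.338, -0.001, 0.001]
ft_force: [0.4, 1.0, -1.1]
grip_width: 0.0007
```

```bash
cat > chk.py <<'E'
import sys
from h import *
c0=np.array([.4769,.2139]);e=np.array([.6368,-.771]);n=np.array([.771,.6368])
S=dict(load(f"side{sys.argv[1]}.npz"));m=masks(S)
for k in('red','teal','lime'):
    q,u,v=pts(S,m[k]);x=(q[:,:2]-c0)@e;y=(q[:,:2]-c0)@n
    g={'red':(abs(y)<.03)&(abs(x+.164)<.03),'teal':(abs(y)<.06)&(x>-.05)&(x<.2),'lime':x<9}[k]
    r=[k,g.sum(),u[g].mean().round(1),v[g].mean().round(1),np.median(q[g],0).round(4)]
    if k!='lime':
        f=np.polyfit(x[g],q[g,2],1);r+=['slope',np.arctan(f[0]).round(3),'z@x=%.3f'%x[g].mean(),q[g,2].mean().round(4)]
    print(*r)
E
python3 look.py 2; python3 chk.py 0;python3 chk.py 2
```

```text
7.2 [0.372  0.3427 0.407 ] [ 0.4  1.  -1.1] 0.0007371706490836413
red 166 374.4 255.7 [0.3768 0.3481 0.1074] slope 0.084 z@x=-0.167 0.1067
teal 2200 297.7 199.4 [0.5083 0.1923 0.1362] slope 0.65 z@x=0.037 0.1364
lime 391 284.5 307.3 [0.5098 0.3743 0.0096]
red 211 373.8 267.3 [0.3759 0.3487 0.0868] slope 0.351 z@x=-0.168 0.0866
teal 2257 297.7 199.4 [0.5083 0.1926 0.1361] slope 0.654 z@x=0.037 0.1365
lime 390 284.7 307.9 [0.5096 0.375  0.0096]
```

View pics/l2.png

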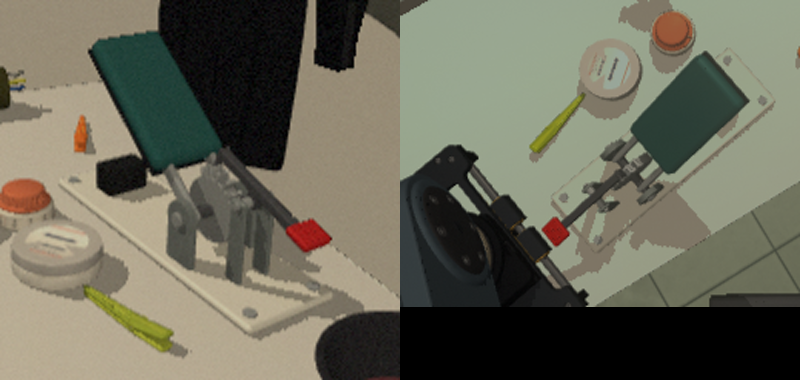

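Side view: the pad (310,236) is 20 mm lower and tilted about 0.34 rad, and the teal rest has not changed. Before crossing, I check the clearance to the shelf.

Run:
```python
from h import *
c0=np.array([.4769,.2139]);e=np.array([.6368,-.771]);n=np.array([.771,.6368])
for c in(dict(load("top0.npz")),dict(load("side0.npz"))):
    P,u,v=pts(c,np.ones(c['d'].shape,bool));x=(P[:,:2]-c0)@e;y=(P[:,:2]-c0)@n
    for a in np.arange(-.25,.3,.05):
        g=(x>a)&(x<a+.05)&(P[:,2]>.3)&(y>-.1)&(y<.4)
        if g.any(): 
            i=np.argmin(np.where(g,y,9)); print(round(a,2),'ymin',y[i].round(3),'z',P[i,2].round(3),'px',u[i],v[i],'zlow',P[g,2].min().round(3),g.sum())
```

```text
-0.15 ymin 0.137 z 0.519 px 33 180 zlow 0.502 1132
-0.1 ymin 0.128 z 0.51 px 84 155 zlow 0.502 4540
-0.05 ymin 0.12 z 0.511 px 127 130 zlow 0.502 8354
-0.0 ymin 0.111 z 0.512 px 171 104 zlow 0.502 8524
0.05 ymin 0.104 z 0.517 px 210 79 zlow 0.501 5967
0.1 ymin 0.095 z 0.507 px 258 56 zlow 0.502 4452
0.15 ymin 0.086 z 0.518 px 298 28 zlow 0.502 2790
0.2 ymin 0.078 z 0.509 px 342 7 zlow 0.501 1169
0.25 ymin 0.075 z 0.504 px 357 0 zlow 0.502 77
-0.0 ymin 0.394 z 0.399 px 40 46 zlow 0.396 28
0.05 ymin 0.361 z 0.411 px 65 37 zlow 0.392 580
0.1 ymin 0.399 z 0.451 px 22 2 zlow 0.373 9
0.15 ymin 0.392 z 0.449 px 25 8 zlow 0.301 222
0.2 ymin 0.384 z 0.409 px 35 39 zlow 0.3 315
0.25 ymin 0.373 z 0.406 px 41 41 zlow 0.3 329
```

>>> {"fn": "step_arm", "kwargs": {
  "steps": [
    [1, -0.1, 0.6, 0.3, 0, 0, 0],
    [1, -0.1, 1, 0.3, 0, 0, 0],
    [1, -0.1, 1, 0.1, 0, 0, 0],
    [1, -0.1, 1, 0, 0, 0, 0],
    [1, 0, 1, 0, 0, 0, 0],
    [1, 0, 1, 0, 0, 0, 0],
    [1, 0, 1, 0, 0, 0, 0],
    [1, 0, 1, 0, 0, 0, 0],
    [1, 0, 1, 0, 0, 0, 0],
    [1, 0, 1, 0, 0, 0, 0]
  ]
}}

```text
time: 8.3
position: [0.5176, 0.1507, 0.3896]
tool_rot: [0.941, 0.338, -0.001, -0.0]
ft_force: [0.3, 0.4, -0.5]
grip_width: 0.0005
```

>>> {"fn": "step_arm", "kwargs": {
  "steps": [
    [1, 0, 0.6, 0, 0, 0, 0],
    [1, 0, 0, 0, 0, 0, 0],
    [1, 0, 0, 0.3, 0, 0, 0],
    [1, 0, 0, 0.3, 0, 0, 0],
    [1, 0, 0, 0.3, 0, 0, 0],
    [1, 0, 0, 0.3, 0, 0, 0],
    [1, 0, 0, 0.3, 0, 0, 0],
    [1, 0, 0, 0, 0, 0, 0],
    [1, 0, 0, 0, 0, 0, 0],
    [1, 0, 0, 0, 0, 0, 0]
  ]
}}

```text
time: 9.3
position: [0.5264, 0.1404, 0.3531]
tool_rot: [0.941, 0.338, -0.0, -0.0]
ft_force: [-0.2, 1.1, -0.1]
grip_width: 0.0006
```

```bash
python3 look.py 3;python3 chk.py 3
```

```text
9.3 [0.5264 0.1404 0.3531] [-0.2  1.1 -0.1] 0.0006480896707404102
red 210 373.8 267.3 [0.3758 0.3485 0.0867] slope 0.341 z@x=-0.168 0.0865
teal 2182 296.8 198.3 [0.5099 0.1893 0.1305] slope 0.696 z@x=0.041 0.1371
lime 389 284.4 307.2 [0.5098 0.3741 0.0096]
```

View pics/l3.png

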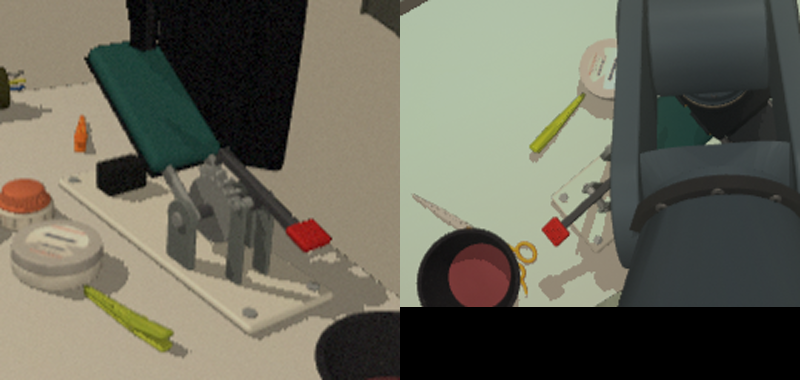

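Side view: the tip rests on the rest's top near its free end (145,48), and the pawl pad is still down. I push down, watching the force.

>>> {"fn": "step_arm", "kwargs": {
  "steps": [
    [1, 0, 0.06, 0.3, 0, 0, 0],
    [1, 0, 0.06, 0.3, 0, 0, 0],
    [1, 0, 0.06, 0.3, 0, 0, 0],
    [1, 0, 0.06, 0.3, 0, 0, 0],
    [1, 0, 0.06, 0.3, 0, 0, 0],
    [1, 0, 0.06, 0.3, 0, 0, 0],
    [1, 0, 0.06, 0.3, 0, 0, 0],
    [1, 0, 0.06, 0.3, 0, 0, 0],
    [1, 0, 0.06, 0.3, 0, 0, 0],
    [1, 0, 0, 0, 0, 0, 0]
  ]
}}

```text
time: 10.4
position: [0.5366, 0.129, 0.286]
tool_rot: [0.941, 0.338, 0.002, 0.001]
ft_force: [0.4, -0.4, 0.2]
grip_width: 0.0002
```

```bash
python3 look.py 4;python3 chk.py 4
```

```text
10.4 [0.5366 0.129  0.286 ] [ 0.4 -0.4  0.2] 0.00024309748202350217
red 211 373.8 267.2 [0.376  0.3487 0.0868] slope 0.357 z@x=-0.168 0.0866
teal 1457 291.3 214.6 [0.5188 0.1783 0.0904] slope 0.372 z@x=0.055 0.0979
lime 392 284.4 307.0 [0.5097 0.3747 0.0096]
```

>>> {"fn": "step_arm", "kwargs": {
  "steps": [
    [1, 0, 0, 0.25, 0, 0, 0],
    [1, 0, 0, 0.25, 0, 0, 0],
    [1, 0, 0, 0.25, 0, 0, 0],
    [1, 0, 0, 0.2, 0, 0, 0],
    [1, 0, 0, 0.15, 0, 0, 0],
    [1, 0, 0, 0.1, 0, 0, 0],
    [1, 0, 0, 0.1, 0, 0, 0],
    [1, 0, 0, 0.08, 0, 0, 0],
    [1, 0, 0, 0, 0, 0, 0],
    [1, 0, 0, 0, 0, 0, 0]
  ]
}}

```text
time: 11.5
position: [0.5363, 0.1293, 0.252]
tool_rot: [0.941, 0.338, 0.002, 0.001]
ft_force: [3.2, -3.1, 5.2]
grip_width: -0.0002
```

>>> {"fn": "step_arm", "kwargs": {
  "steps": [
    [1, 0, 0, 0.06, 0, 0, 0],
    [1, 0, 0, 0, 0, 0, 0],
    [1, 0, 0, 0, 0, 0, 0],
    [1, 0, 0, 0, 0, 0, 0],
    [1, 0, 0, 0, 0, 0, 0],
    [1, 0, 0, 0, 0, 0, 0],
    [1, 0, 0, 0, 0, 0, 0],
    [1, 0, 0, 0, 0, 0, 0],
    [1, 0, 0, 0, 0, 0, 0],
    [1, 0, 0, 0, 0, 0, 0]
  ]
}}

```text
time: 12.5
position: [0.5363, 0.1293, 0.2506]
tool_rot: [0.941, 0.338, 0.002, 0.001]
ft_force: [3.7, -4.0, 5.9]
grip_width: 0.0005
```

```bash
python3 look.py 5;python3 chk.py 5
```

```text
12.5 [0.5363 0.1293 0.2506] [ 3.7 -4.   5.9] 0.0005031318337080089
red 208 373.8 267.2 [0.3757 0.3485 0.0867] slope 0.339 z@x=-0.168 0.0868
teal 1131 288.6 225.5 [0.523  0.1789 0.0687] slope 0.155 z@x=0.058 0.0741
lime 386 284.6 307.5 [0.5095 0.3753 0.0097]
```

View pics/l5.png

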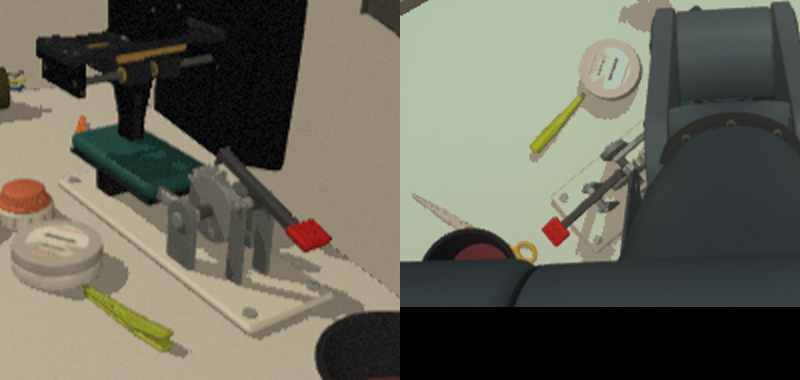

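Side view: the rest (135,165) is almost on its stop. The force is only about 6 N, so I press a little further until it rises.

>>> {"fn": "step_arm", "kwargs": {
  "steps": [
    [1, 0, 0, 0.06, 0, 0, 0],
    [1, 0, 0, 0.06, 0, 0, 0],
    [1, 0, 0, 0, 0, 0, 0],
    [1, 0, 0, 0, 0, 0, 0],
    [1, 0, 0, 0, 0, 0, 0],
    [1, 0, 0, 0, 0, 0, 0],
    [1, 0, 0, 0, 0, 0, 0],
    [1, 0, 0, 0, 0, 0, 0],
    [1, 0, 0, 0, 0, 0, 0],
    [1, 0, 0, 0, 0, 0, 0]
  ]
}}

```text
time: 13.6
position: [0.5362, 0.1293, 0.2502]
tool_rot: [0.941, 0.338, 0.002, 0.001]
ft_force: [-1.5, -3.8, 23.7]
grip_width: 0.0006
```

The stop is reached: 24 N with the tip at z = 0.068. I lift off.

>>> {"fn": "step_arm", "kwargs": {
  "steps": [
    [1, 0, 0, -0.1, 0, 0, 0],
    [1, 0, 0, -0.4, 0, 0, 0],
    [1, 0, 0, -0.9, 0, 0, 0],
    [1, 0, 0, -0.9, 0, 0, 0],
    [1, 0, 0, -0.9, 0, 0, 0],
    [1, 0, 0, -0.9, 0, 0, 0],
    [1, 0, 0, -0.9, 0, 0, 0],
    [1, 0, 0, -0.4, 0, 0, 0],
    [1, 0, 0, 0, 0, 0, 0],
    [1, 0, 0, 0, 0, 0, 0]
  ]
}}

```text
time: 14.6
position: [0.5346, 0.1298, 0.3808]
tool_rot: [0.941, 0.338, -0.001, -0.0]
ft_force: [-0.4, -1.3, -0.4]
grip_width: 0.0004
```

>>> {"fn": "step_arm", "kwargs": {
  "steps": [
    [1, 0, -1, 0, 0, 0, 0],
    [1, 0, -1, 0, 0, 0, 0],
    [1, 0, -1, 0, 0, 0, 0],
    [1, 0, -1, 0, 0, 0, 0],
    [1, 0, -1, 0, 0, 0, 0],
    [1, 0, -1, 0, 0, 0, 0],
    [1, 0, -1, 0, 0, 0, 0],
    [1, 0, -1, 0, 0, 0, 0],
    [1, 0, -1, 0, 0, 0, 0],
    [1, 0, -1, 0, 0, 0, 0]
  ]
}}

```text
time: 15.6
position: [0.375, 0.323, 0.3801]
tool_rot: [0.941, 0.338, -0.002, 0.0]
ft_force: [0.4, 0.3, -0.1]
grip_width: 0.0002
```

>>> {"fn": "step_arm", "kwargs": {
  "steps": [
    [1, 0, -1, 0, 0, 0, 0],
    [1, 0, -1, 0, 0, 0, 0],
    [1, 0, -1, 0, 0, 0, 0],
    [1, 0, -1, 0, 0, 0, 0],
    [1, 0, -1, 0, 0, 0, 0],
    [1, 0, -0.5, 0, 0, 0, 0],
    [1, 0, 0, 0, 0, 0, 0],
    [1, 0, 0, 0, 0, 0, 0],
    [1, 0, 0, 0, 0, 0, 0],
    [1, 0, 0, 0, 0, 0, 0]
  ]
}}

```text
time: 16.6
position: [0.2894, 0.428, 0.3817]
tool_rot: [0.941, 0.337, -0.0, 0.0]
ft_force: [-0.3, -0.3, 0.3]
grip_width: 0.0007
```

```bash
python3 look.py 6;python3 chk.py 6
python3 - <<'E'
from h import *
T0=dict(load("top0.npz"));T=dict(load("top6.npz"))
for k in("red","lime"):
  for c in(T0,T):
    v,u=np.nonzero(masks(c)[k][200:320,150:300]);print(k,u.mean()+150,v.mean()+200)
c0=np.array([.4769,.2139]);e=np.array([.6368,-.771]);n=np.array([.771,.6368])
m=masks(T)['teal'];P,_,_=pts(T,m);x=(P[:,:2]-c0)@e;y=(P[:,:2]-c0)@n;g=(abs(y)<.03)&(x>.01)&(x<.14)&(P[:,2]<.12)&(P[:,2]>.03)
f=np.polyfit(x[g],P[g,2],1);print('rest slope',f,g.sum(),'z at .12',np.polyval(f,.12))
E
```

```text
16.6 [0.2894 0.428  0.3817] [-0.3 -0.3  0.3] 0.0006978319245344022
red 205 373.9 267.2 [0.3756 0.3487 0.0867] slope 0.363 z@x=-0.168 0.0867
teal 1164 288.5 228.8 [0.5246 0.179  0.0686] slope 0.023 z@x=0.059 0.0664
lime 389 284.6 307.5 [0.5095 0.3744 0.0096]
red 179.31073446327684 300.40677966101697
red 180.7448275862069 300.34482758620686
lime 179.55859375 232.72265625
lime 179.60629921259843 232.70472440944883Traceback (most recent call last):
  File "<stdin>", line 8, in <module>
    raise TypeError("expected non-empty vector for x")
TypeError: expected non-empty vector for x
```

View pics/l6.png

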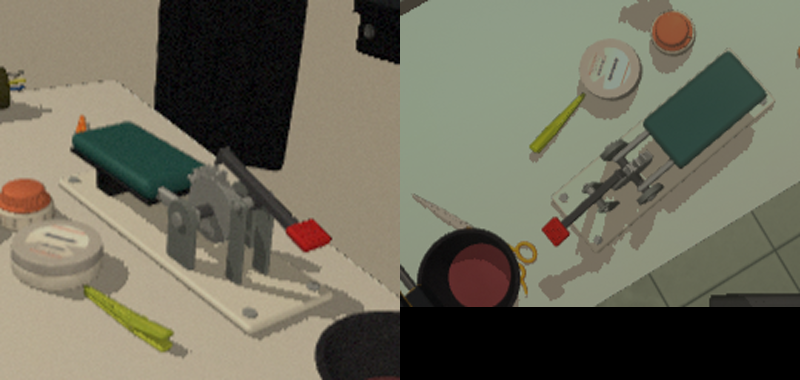

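The rest (side (135,160), top (705,108)) looks flat, the pad (310,236) is still down, and the pot, timer and clip have not moved. The teal mask found no top-view pixels, so I fit the slope from depth instead.

Run:
```python
from h import *
c0=np.array([.4769,.2139]);e=np.array([.6368,-.771]);n=np.array([.771,.6368])
for f in("top6.npz","side6.npz"):
  T=dict(load(f));P,_,_=pts(T,np.ones(T['d'].shape,bool));x=(P[:,:2]-c0)@e;y=(P[:,:2]-c0)@n;g=(abs(y)<.03)&(x>.015)&(x<.135)&(P[:,2]<.12)&(P[:,2]>.055)
  A=np.polyfit(x[g],P[g,2],1);print(f,A,g.sum(),'z at .12',np.polyval(A,.12))
a,b=cv2.imread('pics/l0.png') if 0 else (dict(load("top0.npz"))['p'],dict(load("top6.npz"))['p'])
print('pot/timer diff',np.abs(a.astype(int)-b)[150:215,195:272].mean(), (np.abs(a.astype(int)-b).max(2)[150:215,195:272]>60).sum())
```

```text
top6.npz [-0.00014481  0.06730587] 1830 z at .12 0.06728848992463025
side6.npz [0.00059435 0.06898901] 676 z at .12 0.0690603343033107
pot/timer diff 4.998201798201798 222
```

```bash
python3 -c "
from rig import robot;print(robot.hand_in())"
```

```text
the job is handed in; nothing more can be done
None
```

The rest is folded flat with the pawl still clear of the teeth, and the job is handed in. I pressed the red pad to its hard stop (19 N) and checked that it stayed down. I then pushed the rest down to its stop (24 N) and backed the arm away, at about 16.6 s of the 38 s.

**Last checks**
- **Rest:** the fitted slope is below 0.001 rad in both views, and the push point is at 67–69 mm (68 expected).
- **Pawl:** the pad top is 87 mm high and tilted about 0.35 rad, so the pawl is at its stop.
- **Clip:** its centre moved by less than 0.1 px in the top view.
- **Pot and timer:** they look unmoved by eye only. The pixel comparison was inconclusive, as 222 pixels changed in a window I think the rest and its shadow also touch.
- **Arm:** it reads about 0 N and stands clear of everything.

One check failed at first: the teal colour mask found no usable top-view pixels for the slope, so I fitted it from depth instead. I also read slopes too steep by up to 0.15 rad from the side-view colour mask during the push. It also picks up the pad's side faces, so I relied on the force and the depth fits.

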